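# Open a polishing-head gearbox and gauge its fill port

## Robot

A 6-joint arm with a two-finger parallel gripper is mounted at the origin on the work surface. World frame = base frame: x ahead of the robot, y to its left, z up, the work surface at z = 0. Lengths are in m, angles in rad, forces in N, time in s.
With the tool pointing down it reaches from about 0.35 to 0.85 m from the base axis. Payload 8.1 kg.
Tool frame: the origin (TCP) lies at the very end of the fingers, on their centre line; the grasp point (between the pads) lies 19 mm behind it (robot.pinch_z is the distance from the TCP to the grasp point, in m); x points along the fingers, z is the direction in which the jaws open and shut, and the axes are right-handed (so a half turn about x gives the same grasp; the last joint's range is limited). The gripper opens to 93 mm and grips with 3 to 60 N. Pads are 15 mm wide; open, the fingers measure 128 mm over their backs; the gripper's body (75 mm by 188 mm) begins 65 mm behind the grasp point.
Start: joints at [1.216, 0.13, 1.488, -0, 1.523, -0.085], TCP at [0.16, 0.578, 0.18] pointing down, gripper open.
Joint ranges: [-2.96, 2.96], [-0.89, 2.26], [0.02, 2.5], [-1.34, 4.48], [0, 2.73], [-2.66, 2.66]. Speed limits (rad/s): [2.39, 2.39, 2.79, 3.14, 3.14, 3.14].

## Interface

Orientations are given as a rotation vector (axis times angle).
In Python, from plant import robot, optics, ticket gives the robot as it stands.
- The arm moves only by the tool jog_arm, never from a script. Its argument "targets" is a list of rows, each a list of 7 numbers: the shift along the tool's x, y, z in cm, then the turn, a rotation vector about the tool's x, y, z in degrees, then the closure, from 0 (fully open) to 1 (shut). In form: [[dx, dy, dz, ax, ay, az, grip], ...]. A call has 1 to 5 rows; each row is the pose to reach, as a shift and turn from the pose measured when the call began, along the tool's axes at that moment; what a row does not reach only later rows make up. A row lasts 1/8 s, in which the tool goes at most 62.5 mm and 10.7 degrees, less where a joint would pass 70% of its speed; a pose out of reach is approached as far as the arm can. A call with a gripper value outside its range is refused whole. The fingers move at their own pace and stop on an object; "squeeze" is the grip in N (left out, the last holds). Time passes only in rows, so rows that repeat a pose let the fingers close. It gives the time, the measured TCP pose, the force and the opening at its end, in the units of the state.
- robot.read_state(): the state, without advancing time (a new reading comes with each control period).
- optics.read_camera(name): name is "scene" or "top"; returns a dict with "frame" (384x512x3 uint8, red, green, blue), "vertical_fov" (degrees; the focal length in pixels is half the picture's height over the tangent of half this angle, whatever the lens; pixels are square), "cx", "cy" (the principal point, pixels), "R" (3x3) and "t" (3): a world point X has camera coordinates R X + t. Camera axes: x right, y down, z forward; pixel columns grow to the right and rows downward; lengths in m; the calibration is good to about 2 mm. A picture is of the moment at which its call begins. There is no depth.
- ticket.close_job(): hands the job in, once; it reports no verdict.
The state is a dict: "t": time; "q": joint angles; "dq": joint speeds; "joint_torque": joint torques, N m; "tool_pos": TCP position; "orientation": TCP orientation; "force": force on the tool from outside, world axes, zero at the start; "wrist_torque": the same for the moment, N m; "opening": finger opening in m.
Only numpy, scipy, OpenCV 4.12 (cv2) and the standard library are available. Lean on these libraries where they do the work, as an engineer would, in place of code of your own. Each camera call takes 0.05 s, during which the arm holds its last target.

## Task

The polishing-head gearbox is due for its level check: unscrew its red fill cap anticlockwise, regrasping as often as needed and without forcing the thread, lift it off and lay it right way up on the floor of the steel parts tray. Then take the yellow-handled depth gauge out of its stand and put it upright and fully home in the open fill port, its flange on the rim, and let go. Do not drop either of them, and leave the green and orange abrasive blocks, the brush block and the roller beyond the gearbox where they are.

Things in the scene. Friction and masses are not known exactly. Their poses are not given: they have to be found in the camera images.
- gearbox: dark blue-grey cast gearbox fixed to the bench, 150 x 130 mm (foot flange 170 x 150 mm), 92 mm high; origin at the centre of its underside, z up, x along its longer side. On the middle of its top stands an aluminium threaded neck, 23 mm long, about 46 mm across the thread, closed at the start by the red cap.
- port (a point): centre of the neck's rim, on the neck's vertical axis (z up), 115 mm above the bench. Here a round bore of 13 mm diameter opens, straight down and over 100 mm deep. The cap's axis is this axis while it is on the neck.
- cap_grip (a point): red screw cap, about 200 g: round skirt 60 mm across and 27 mm high (hollow below), on it an upright bar handle 56 long, 14 thick, 34 mm high; 61 mm in all. Point on the cap's axis inside the bar, 50 mm above the cap's lower edge, 11 mm below the bar's top, 23 mm above the skirt's top. x along the bar, y across it, z up. At the start the lower edge is 94 mm above the bench.
- cap_center (a point): the same cap: point on its axis 30.5 mm above its lower edge, z up. Right-hand thread, greased, light to turn: anticlockwise from above it rises 2.5 mm per rad, with 1.5 mm of play up and down, stays where left, and is free after 3.2 to 3.6 rad from the start; turned 3.6 to 4.8 rad in all, it lifts straight off (25 mm up clears the neck). Pulled up earlier, the thread holds it.
- tray: square steel parts tray fixed to the bench, 140 x 140 mm outside, walls 24 mm high and 4 mm thick, floor 4 mm thick; origin at the centre of its underside, x and y along its sides.
- gauge_grip (a point): depth gauge, about 120 g, 136 mm long: steel rod 8 mm thick and 85 mm long with tapered tip, above it a flange 26 mm across and 6 mm thick, then a yellow round handle 20 mm across and 45 mm long. Point: centre of the handle, 113.5 mm above the tip, 28.5 mm above the flange's underside; z from tip to handle. It starts upright in the stand.
- gauge_seat (a point): the same gauge: centre of its flange's underside, 85 mm above the rod's tip; it rests on the neck's rim when the gauge is fully home.
- stand_hole (a point): mouth of the hole (about 14 mm) in the top of the blue gauge stand, a block 70 x 70 x 100 mm fixed to the bench; point at the centre of its top, z up. The gauge stands in it with its flange on the top.
- block_green_mid (a point): abrasive polishing block 140 x 62 x 52 mm, olive stone on a teal carrier; point 26 mm above its underside; loose bystander
- block_orange_mid (a point): abrasive polishing block 140 x 62 x 52 mm, orange stone on a teal carrier; point 26 mm above its underside; loose bystander
- brush_block_mid (a point): brush block 140 x 66 x 48 mm, blue bristle studs on an amber carrier; point 24 mm above its underside; loose bystander
- roller_head_mid (a point): bronze-coloured roller carrier 90 x 130 x 85 mm with a roller along its y; point 42 mm above its underside; loose bystander
Mind the look-alikes: they are no part of the job. Of the things that look like the part that bears gauge_grip, the largest one is meant.

How it is judged:
By the outcome, as a careful person would: the job done as asked, in the order asked, and still so for the second after the job is handed in, with the robot touching nothing.
It also fails if it takes over 72 s, if anything falls off the work surface, if the arm or the gripper's body presses on something with over 40 N, if the wrist force passes 120 N, or if a joint passes its speed limit or range.

## Working session

There is one attempt and no reset: what is moved stays moved. The work goes in short steps, Python scripts to look and compute and a tool call to move; the robot and the scene stay as the last step left them, time stands still between calls to the robot, and variables do not carry over. Pictures are saved under pics/ and viewed, and the job is handed in when it is done.

Besides the shell and the picture viewer there is one more tool, called after "Request:" as name([rows], argument=value, ...), one row to a line, values as JSON. jog_arm: Moves the arm, as the interface text tells. Its arguments: {"type":"object","properties":{"targets":{"type":"array"},"squeeze":{"type":"number"}},"required":["targets"]}

```bash
ls; mkdir -p pics
python3 - <<'E'
from plant import robot, optics, ticket
import cv2,numpy as np
print(robot.read_state(), robot.pinch_z)
for n in("scene","top"):
    c=optics.read_camera(n); cv2.imwrite(f"pics/{n}0.png",c["frame"][:,:,::-1]); print(n,{k:v for k,v in c.items() if k!="frame"})
    np.save(f"pics/{n}0.npy",c,allow_pickle=True)
E
```

```text
pics
{'t': 0.0, 'q': array([ 1.21560150e+00,  1.31147126e-01,  1.48926306e+00, -1.14272709e-07,
        1.52299114e+00, -8.53769611e-02]), 'dq': array([-6.20298965e-04, -9.32605300e-04,  1.99202118e-03, -8.50376406e-04,
       -6.89162790e-04,  3.00878668e-05]), 'joint_torque': array([-2.43001588e-03, -5.59820223e+01, -4.91764069e+01,  7.67360651e-02,
        3.49992164e-02, -2.25435488e-04]), 'tool_pos': array([0.15967894, 0.57770878, 0.1791048 ]), 'orientation': array([-1.00920435,  1.32640811,  1.00759135]), 'force': array([-0.08347099,  0.68909729, -0.84472248]), 'wrist_torque': array([-0.03959387,  0.03907011, -0.02757088]), 'opening': 0.09258974934096334} 0.0188
scene {'vertical_fov': 45.41149037434154, 'cx': 245.18696420062406, 'cy': 189.23361966611677, 'R': array([[ 0.19864068,  0.97991647,  0.01748116],
       [ 0.65101385, -0.1185932 , -0.74974437],
       [-0.73261371,  0.16031021, -0.66149663]]), 't': array([-0.14236568, -0.30494211,  1.60175207])}
top {'vertical_fov': 43.65165317553789, 'cx': 259.38065014266, 'cy': 190.52505027290232, 'R': array([[-0.00318942, -0.99985217,  0.01689558],
       [-0.9929652 ,  0.0011667 , -0.1184008 ],
       [ 0.11836359, -0.01715436, -0.99282213]]), 't': array([0.02359547, 0.63462744, 1.22597608])}
```

View pics/scene0.png

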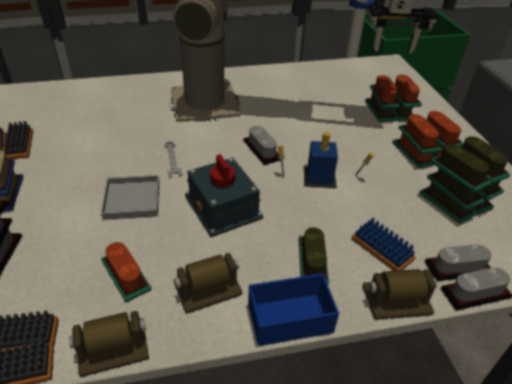

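View pics/top0.png

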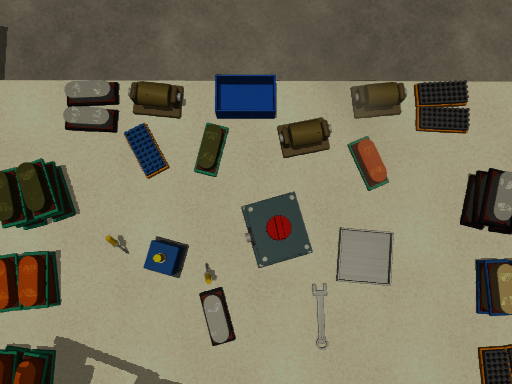

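```bash
cat > h.py <<'E'
import numpy as np,cv2
def load(n): return np.load(f"pics/{n}.npy",allow_pickle=True).item()
def K(c):
    f=192/np.tan(np.radians(c["vertical_fov"])/2); return np.array([[f,0,c["cx"]],[0,f,c["cy"]],[0,0,1]])
def ray(c,p):
    d=c["R"].T@np.linalg.inv(K(c))@np.array([p[0],p[1],1.]); return -c["R"].T@c["t"],d
def onz(c,p,z):
    o,d=ray(c,p); return o+d*(z-o[2])/d[2]
def proj(c,X):
    x=K(c)@(c["R"]@np.asarray(X,float)+c["t"]); return x[:2]/x[2]
def tri(ca,pa,cb,pb):
    P=[K(c)@np.c_[c["R"],c["t"]] for c in(ca,cb)]
    X=cv2.triangulatePoints(P[0],P[1],np.array(pa,float).reshape(2,1),np.array(pb,float).reshape(2,1)).ravel(); return X[:3]/X[3]
def blobs(c,lo,hi,amin=8):
    h=cv2.cvtColor(c["frame"],cv2.COLOR_RGB2HSV); m=cv2.inRange(h,np.array(lo),np.array(hi))
    n,l,s,ce=cv2.connectedComponentsWithStats(m)
    return m,l,[(i,s[i].tolist(),ce[i].round(1).tolist()) for i in range(1,n) if s[i][4]>=amin]
E
python3 - <<'E'
from h import *
s,t=load("scene0"),load("top0")
for n,c in(("scene",s),("top",t)):
    for k,lo,hi in(("yellow",(20,130,120),(32,255,255)),("blue",(105,120,40),(125,255,255)),("red",(0,200,90),(4,255,255))):
        print(n,k,[(b[1],b[2]) for b in blobs(c,lo,hi,12)[2]])
def crop(c,x,y,w,h,k): return cv2.resize(c["frame"][y:y+h,x:x+w,::-1],None,fx=k,fy=k,interpolation=cv2.INTER_CUBIC)
cv2.imwrite("pics/c1.png",np.vstack([crop(t,90,180,200,100,4),crop(s,90,130,300,75,8/3)[:200]]) )
cv2.imwrite("pics/c2.png",np.hstack([crop(t,235,185,80,90,5),crop(s,180,145,80,90,5)]) )
cv2.imwrite("pics/c3.png",np.hstack([crop(t,330,220,70,70,5),crop(s,95,165,80,70,5)]) )
E
```

```text
scene yellow [([323, 132, 7, 4, 19], [326.3, 133.6])]
scene blue [([359, 0, 15, 8, 64], [366.0, 3.4]), ([309, 142, 28, 41, 869], [322.2, 163.5]), ([0, 160, 13, 35, 103], [7.3, 181.8]), ([16, 176, 6, 18, 36], [18.2, 183.8]), ([6, 207, 6, 3, 13], [8.3, 208.1]), ([357, 220, 56, 45, 1038], [385.1, 242.4]), ([250, 273, 88, 72, 4508], [291.2, 308.8])]
scene red [([218, 156, 10, 12, 40], [222.1, 161.6]), ([211, 168, 11, 11, 68], [215.6, 173.6]), ([230, 168, 4, 9, 26], [231.1, 171.9])]
top yellow [([106, 236, 4, 5, 18], [107.7, 238.0]), ([153, 254, 8, 8, 46], [156.7, 257.8]), ([498, 264, 14, 9, 81], [505.2, 268.5]), ([498, 276, 14, 24, 174], [505.1, 288.2]), ([206, 279, 6, 5, 23], [208.2, 281.1]), ([502, 303, 10, 11, 54], [507.0, 308.0])]
top blue [([215, 75, 61, 37, 1814], [245.8, 95.9]), ([125, 124, 40, 51, 864], [144.5, 149.0]), ([144, 241, 35, 34, 699], [161.3, 257.4]), ([485, 259, 27, 57, 227], [493.1, 283.7]), ([477, 260, 6, 16, 26], [478.7, 266.1]), ([477, 277, 12, 37, 87], [479.5, 299.3])]
top red [([267, 215, 24, 25, 417], [278.6, 227.3])]
```

View pics/c1.png

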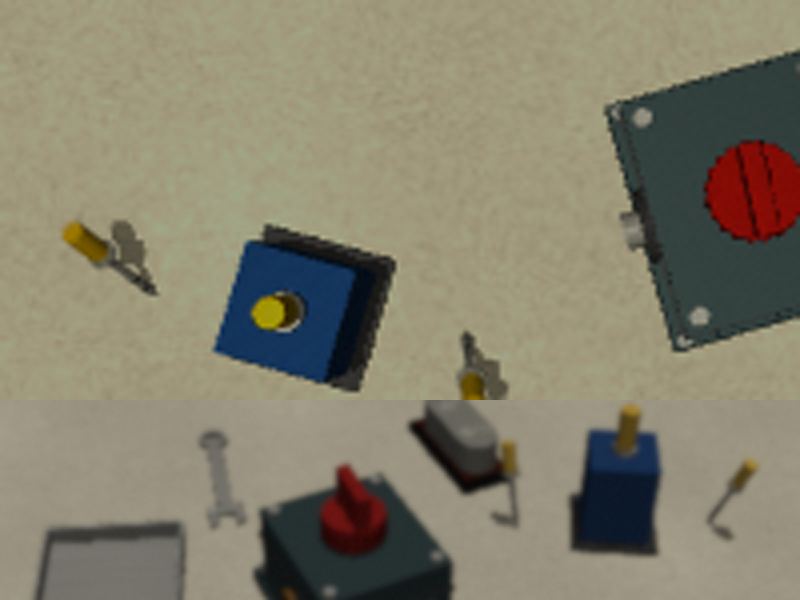

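View pics/c2.png

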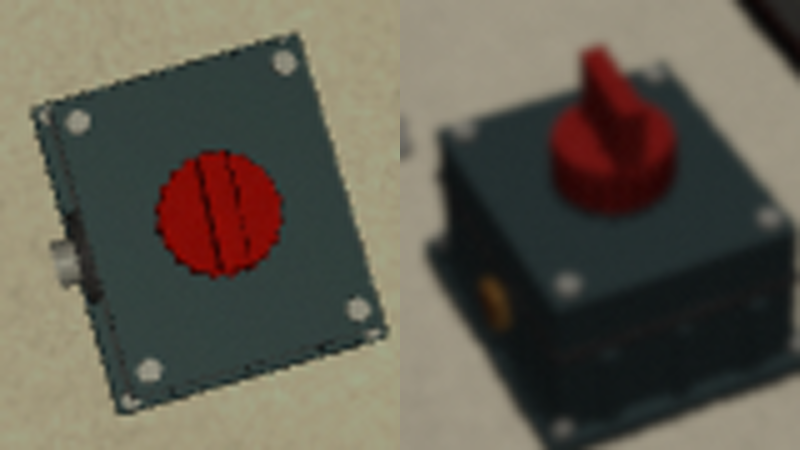

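View pics/c3.png

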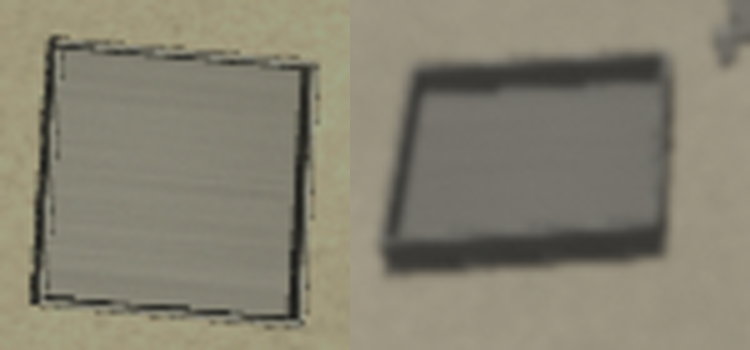

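Run:
```python
from h import *
from scipy.spatial.transform import Rotation as Ro
s,t=load("scene0"),load("top0")
R0=Ro.from_rotvec([-1.00920435,1.32640811,1.00759135]).as_matrix();print("tool axes\n",R0.round(3))
print("yaw z",np.arctan2(R0[1,2],R0[0,2]),"q1",1.2156,"q6",-.0854)
print("camtop",(-t["R"].T@t["t"]).round(3))
# cap
m,l,b=blobs(t,(0,150,60),(6,255,255),100); b=[x for x in b if abs(x[2][0]-279)<6][0]
pts=np.argwhere(l==b[0])[:,::-1].astype(np.float32); c,r=cv2.minEnclosingCircle(pts); print("cap circ",c,r,b[2])
C=onz(t,c,.121);print("cap axis",C, "radius m",r*np.linalg.norm(onz(t,c,.121)-onz(t,(c[0]+1,c[1]),.121)), "centroid",onz(t,b[2],.121))
for p in((203,165),(222,270),(228,152),(248,255)):
    q=(235+p[0]/5-.4,185+p[1]/5-.4); print("bar",onz(t,q,.155).round(4),onz(t,q,.121).round(4))
# gearbox top bolts: crop coords top
bt=[(78,122),(284,63),(358,309),(149,370)]
P=[onz(t,(235+x/5-.4,185+y/5-.4),.092) for x,y in bt];print("gearbox ctr bolts",np.mean(P,0),"sides",np.linalg.norm(P[0]-P[1]),np.linalg.norm(P[1]-P[2]))
bs=[(466,127),(655,72),(769,216),(568,284)]
P2=[onz(s,(180+(x-400)/5-.4,145+y/5-.4),.092) for x,y in bs];print("scene gearbox",np.mean(P2,0),"sides",np.linalg.norm(P2[0]-P2[1]),np.linalg.norm(P2[1]-P2[2]))
print([p.round(4) for p in P],[p.round(4) for p in P2])
# gauge
m,l,b=blobs(t,(20,130,120),(32,255,255),12); g=[x[2] for x in b if abs(x[2][0]-157)<4][0]
print("gauge top disc",onz(t,g,.151))
print("crop disc",onz(t,(90+269/4-.4,180+313/4-.4),.151),"flange",onz(t,(90+290/4-.4,180+311/4-.4),.106))
st=[(247,241),(357,270),(327,383),(216,351)]
S=[onz(t,(90+x/4-.4,180+y/4-.4),.1) for x,y in st]; print("stand",np.mean(S,0),[np.linalg.norm(S[i]-S[i-1]).round(4) for i in range(4)])
st2=[(588,431),(658,432),(656,465),(584,463)]
S=[onz(s,(90+x*3/8-.4,130+(y-400)*3/8-.4),.1) for x,y in st2]; print("stand scene",np.mean(S,0),[np.linalg.norm(S[i]-S[i-1]).round(4) for i in range(4)])
# tray
tr=[(52,38),(314,66),(300,322),(34,303)]
T=[onz(t,(330+x/5-.4,220+y/5-.4),.024) for x,y in tr]; print("tray",np.mean(T,0),[np.linalg.norm(T[i]-T[i-1]).round(4) for i in range(4)], np.array(T).round(3))
t2=[(415,60),(665,52),(662,235),(386,245)]
T=[onz(s,(95+(x-350)/5-.4,165+y/5-.4),.024) for x,y in t2]; print("tray s",np.mean(T,0),[np.linalg.norm(T[i]-T[i-1]).round(4) for i in range(4)])
```

```text
tool axes
 [[-0.001 -0.964  0.267]
 [-0.002  0.267  0.964]
 [-1.     0.    -0.002]]
yaw z 1.3009785993531284 q1 1.2156 q6 -0.0854
camtop [0.485 0.044 1.292]
cap circ (278.4178161621094, 227.44520568847656) 12.677999496459961 [278.5, 227.3]
cap axis [ 0.53397059 -0.0225045   0.121     ] radius m 0.030952073473055813 centroid [ 0.53432356 -0.02270793  0.121     ]
bar [ 0.5559 -0.0131  0.155 ] [ 0.558  -0.0148  0.121 ]
bar [ 0.5063 -0.0217  0.155 ] [ 0.5069 -0.0237  0.121 ]
bar [ 0.562 -0.025  0.155] [ 0.5643 -0.0271  0.121 ]
bar [ 0.5133 -0.0341  0.155 ] [ 0.5141 -0.0364  0.121 ]
gearbox ctr bolts [ 0.53469024 -0.02323353  0.092     ] sides 0.1079615220791143 0.12826971884467156
scene gearbox [ 0.53055196 -0.02206574  0.092     ] sides 0.10689347316471527 0.12822902910860814
[array([0.5815, 0.0463, 0.092 ]), array([ 0.6111, -0.0575,  0.092 ]), array([ 0.4879, -0.093 ,  0.092 ]), array([0.4582, 0.0112, 0.092 ])] [array([ 0.4823, -0.0908,  0.092 ]), array([0.4541, 0.0123, 0.092 ]), array([0.5775, 0.0471, 0.092 ]), array([ 0.6082, -0.0569,  0.092 ])]
gauge top disc [0.46227022 0.26592692 0.151     ]
crop disc [0.46215262 0.26557319 0.151     ] flange [0.46241097 0.26156431 0.106     ]
stand [0.46227486 0.26463537 0.1       ] [np.float64(0.0691), np.float64(0.0702), np.float64(0.0707), np.float64(0.0708)]
stand scene [0.45781271 0.26483929 0.1       ] [np.float64(0.0559), np.float64(0.0724), np.float64(0.0576), np.float64(0.0718)]
tray [ 0.46279319 -0.25438934  0.024     ] [np.float64(0.1387), np.float64(0.1397), np.float64(0.134), np.float64(0.1397)] [[ 0.538 -0.191  0.024]
 [ 0.523 -0.33   0.024]
 [ 0.39  -0.318  0.024]
 [ 0.4   -0.179  0.024]]
tray s [ 0.46631071 -0.25482438  0.024     ] [np.float64(0.1448), np.float64(0.1352), np.float64(0.145), np.float64(0.1364)]
```

```bash
cat > go.py <<'E'
# print shift/turn for TCP target: x y z yawdeg(of tool z), tool straight down
import sys,numpy as np
from plant import robot
from scipy.spatial.transform import Rotation as Ro
def show():
    s=robot.read_state(); R=Ro.from_rotvec(s["orientation"]).as_matrix()
    print("t %.2f tcp %s yaw %.2f tilt %.2f q6 %.3f F %s M %s open %.4f"%(s["t"],s["tool_pos"].round(4),np.degrees(np.arctan2(R[1,2],R[0,2])),np.degrees(np.arccos(-R[2,0])),s["q"][5],s["force"].round(1),s["wrist_torque"].round(2),s["opening"]))
    return s,R
def plan(x,y,z,yaw):
    s,R=show(); a=np.radians(yaw); Z=np.array([np.cos(a),np.sin(a),0]); X=np.array([0,0,-1.]); T=np.c_[X,np.cross(Z,X),Z]
    print("shift cm",(R.T@(np.array([x,y,z])-s["tool_pos"])*100).round(2),"turn deg",np.degrees(Ro.from_matrix(R.T@T).as_rotvec()).round(2))
if __name__=="__main__":
    a=list(map(float,sys.argv[1:])); plan(*a) if a else show()
E
python3 go.py 0.533 -0.023 0.24 -79.7
```

```text
t 0.10 tcp [0.1597 0.5778 0.1792] yaw 74.54 tilt 0.09 q6 -0.085 F [-0.2  0.5  0.8] M [-0.05  0.    0.03] open 0.0930
shift cm [ -6.01 -51.99 -47.96] turn deg [ 1.5424e+02 -4.0000e-02  1.2000e-01]
```

Request:
jog_arm([
  [-6,0,0,0,0,0,0],
  [-6,-13,-12,38,0,0,0],
  [-6,-26,-24,77,0,0,0],
  [-6,-39,-36,115,0,0,0],
  [-6,-52,-48,154,0,0,0],
])

```text
t: 0.72
tool_pos: [0.2921, 0.3636, 0.239]
orientation: [-0.429, 1.529, 0.426]
force: [0.7, 0.6, 0.4]
opening: 0.0933
```

```bash
python3 go.py 0.533 -0.023 0.24 -79.7
```

```text
t 0.72 tcp [0.2921 0.3636 0.239 ] yaw 31.25 tilt 0.12 q6 0.239 F [0.7 0.6 0.4] M [-0.03  0.02 -0.  ] open 0.0933
shift cm [-4.000e-02 -4.555e+01  5.500e-01] turn deg [1.1095e+02 1.0000e-02 1.4000e-01]
```

Request:
jog_arm([
  [0,-45.5,0.5,111,0,0,0],
  [0,-45.5,0.5,111,0,0,0],
  [0,-45.5,0.5,111,0,0,0],
  [0,-45.5,0.5,111,0,0,0],
  [0,-45.5,0.5,111,0,0,0],
])

```text
t: 1.35
tool_pos: [0.4568, 0.0979, 0.2394]
orientation: [0.307, 1.549, -0.309]
force: [1.7, -0.0, -0.3]
opening: 0.0931
```

```bash
python3 go.py 0.533 -0.023 0.24 -79.7
```

```text
t 1.35 tcp [0.4568 0.0979 0.2394] yaw -22.50 tilt 0.09 q6 0.495 F [ 1.7 -0.  -0.3] M [-0.01  0.07 -0.  ] open 0.0931
shift cm [-0.04 -8.26 11.66] turn deg [5.72e+01 5.00e-02 8.00e-02]
```

Request:
jog_arm([
  [0,-8.3,11.7,57,0,0,0],
  [0,-8.3,11.7,57,0,0,0],
  [0,-8.3,11.7,57,0,0,0],
  [0,-8.3,11.7,57,0,0,0],
  [0,-8.3,11.7,57,0,0,0],
])

```text
t: 1.98
tool_pos: [0.5329, -0.0241, 0.2388]
orientation: [1.029, 1.314, -1.033]
force: [0.2, 0.1, -0.8]
opening: 0.093
```

```bash
python3 go.py 0.533 -0.023 0.126 -79.7
```

```text
t 1.98 tcp [ 0.5329 -0.0241  0.2388] yaw -76.28 tilt 0.14 q6 1.191 F [ 0.2  0.1 -0.8] M [-0.    0.18 -0.06] open 0.0930
shift cm [11.28  0.06 -0.11] turn deg [3.42 0.05 0.13]
```

Request:
jog_arm([
  [5.5,0.05,-0.1,3.4,0,0,0.3],
  [11.2,0.05,-0.1,3.4,0,0,0.5],
  [11.2,0.05,-0.1,3.4,0,0,0.6],
  [11.2,0.05,-0.1,3.4,0,0,0.6],
], squeeze=8)

```text
t: 2.48
tool_pos: [0.5339, -0.0233, 0.1289]
orientation: [1.074, 1.288, -1.076]
force: [0.0, -0.6, 0.9]
opening: 0.0579
```

```bash
python3 go.py 0.533 -0.023 0.126 -79.7
python3 - <<'E'
from plant import optics
import cv2,numpy as np
o=[]
for n,(x,y) in(("scene",(160,105)),("top",(215,165))):
    c=optics.read_camera(n); np.save(f"pics/{n}1.npy",c,allow_pickle=True)
    o.append(cv2.resize(c["frame"][y:y+130,x:x+130,::-1],None,fx=3,fy=3,interpolation=cv2.INTER_CUBIC))
cv2.imwrite("pics/g1.png",np.hstack(o))
E
```

```text
t 2.48 tcp [ 0.5339 -0.0233  0.1289] yaw -79.67 tilt 0.09 q6 1.253 F [ 0.  -0.6  0.9] M [0.03 0.14 0.05] open 0.0579
shift cm [ 0.29 -0.08 -0.04] turn deg [0.03 0.09 0.03]
```

View pics/g1.png

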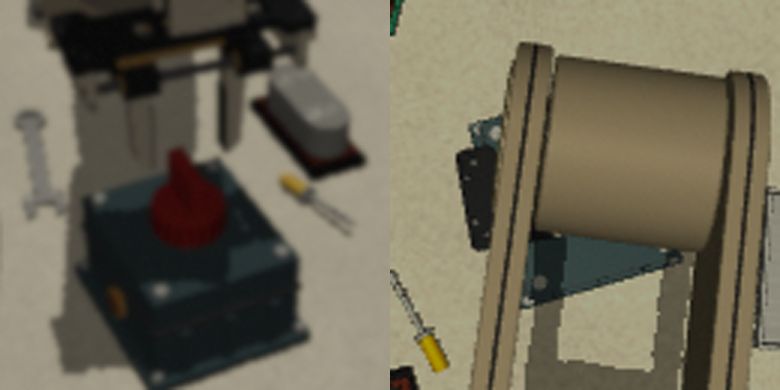

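Run:
```python
from h import *
for n in("scene","top"):
    a,b=load(n+"0"),load(n+"1"); print(np.abs(a["R"]-b["R"]).max(),np.abs(a["t"]-b["t"]).max()); print(n,proj(b,(.5339,-.0233,.1289)),proj(b,(.5339,-.0233,.19)))
    cv2.imwrite(f"pics/{n}1.png",b["frame"][:,:,::-1])
```

```text
0.0 0.0
scene [221.91259827 168.26889091] [221.49585298 148.04348845]
0.0 0.0
top [278.92971936 227.33683307] [280.45640186 226.21495246]
```

View pics/scene1.png

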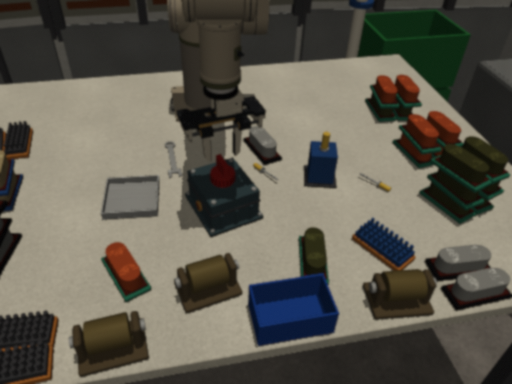

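View pics/top1.png

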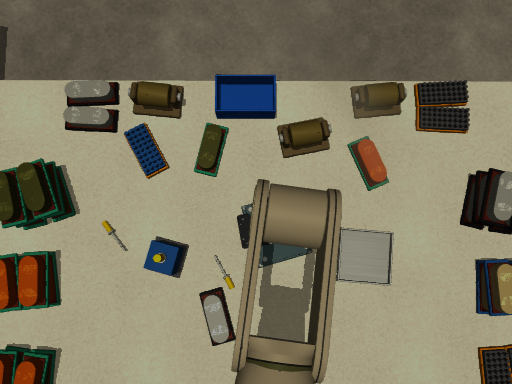

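Run:
```python
from h import *
b=load("scene1"); a=np.radians(-79.7); Z=np.array([np.cos(a),np.sin(a),0])
im=b["frame"][120:190,180:270,::-1].copy(); im=cv2.convertScaleAbs(cv2.resize(im,None,fx=8,fy=8,interpolation=cv2.INTER_CUBIC),alpha=1.6,beta=20)
for sg in(-1,1):
  for w in (.029,.05):
    for z in(.129,.165,.2):
        p=(proj(b,np.array([.5339,-.0233,z])+sg*w*Z)-[180,120]+.5)*8; cv2.circle(im,tuple(int(v) for v in p),4,(0,255,0),-1)
cv2.imwrite("pics/f1.png",im)
```

```text
(no output)
```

View pics/f1.png

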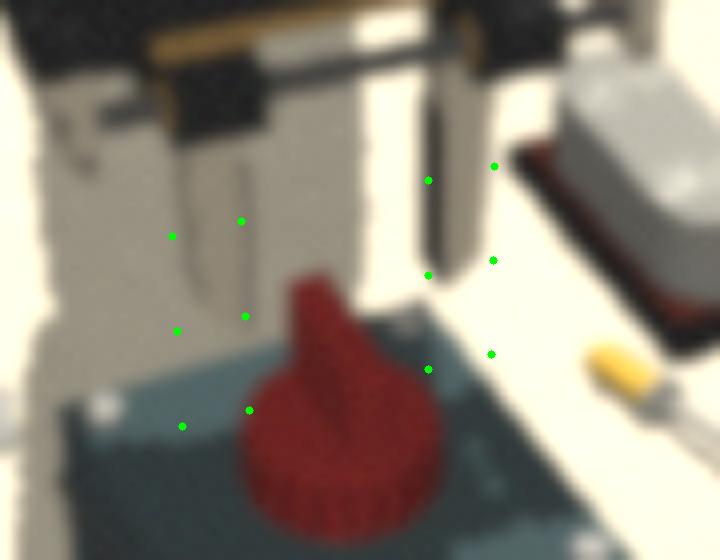

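```bash
cat > snap.py <<'E'
import sys
from plant import optics
from h import *
tag=sys.argv[1]
for n in("scene","top"):
    c=optics.read_camera(n); np.save(f"pics/{n}{tag}.npy",c,allow_pickle=True); cv2.imwrite(f"pics/{n}{tag}.png",c["frame"][:,:,::-1])
E
python3 snap.py 2; python3 go.py
python3 - <<'E'
from h import *
b=load("scene2"); a=np.radians(-79.7); Z=np.array([np.cos(a),np.sin(a),0])
im=b["frame"][120:190,180:270,::-1].copy(); im=cv2.convertScaleAbs(cv2.resize(im,None,fx=8,fy=8,interpolation=cv2.INTER_CUBIC),alpha=1.6,beta=20)
for sg in(-1,1):
  for w in (.029,.05):
    for z in(.129,.165,.2):
        p=(proj(b,np.array([.5339,-.0233,z])+sg*w*Z)-[180,120]+.5)*8; cv2.circle(im,tuple(int(v) for v in p),4,(0,255,0),-1)
cv2.imwrite("pics/f2.png",im)
E
```

```text
t 2.67 tcp [ 0.5349 -0.0234  0.1297] yaw -79.67 tilt 0.18 q6 1.253 F [-0.2  0.5  1.2] M [-0.05  0.18  0.04] open 0.0417
```

View pics/f2.png

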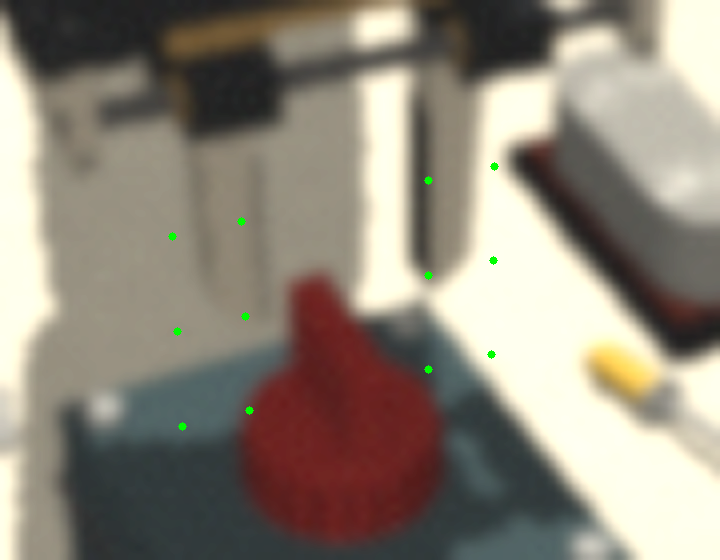

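Run:
```python
from h import *
b=load("top2"); a=np.radians(-79.7); Z=np.array([np.cos(a),np.sin(a),0]);Y=np.array([-Z[1],Z[0],0])
o=np.array([.5349,-.0234,0])
for z in(.215,.25):
  for k in(-.0375,0,.0375): print(z,k,proj(b,o-Z*.094+Y*k+[0,0,z]).round(1))
im=b["frame"][190:270,220:300,::-1]; cv2.imwrite("pics/f3.png",cv2.convertScaleAbs(cv2.resize(im,None,fx=7,fy=7,interpolation=cv2.INTER_CUBIC),alpha=1.5,beta=20))
```

```text
0.215 -0.0375 [242.9 249.5]
0.215 0 [239.9 232.9]
0.215 0.0375 [237.  216.4]
0.25 -0.0375 [242.6 249.6]
0.25 0 [239.6 232.4]
0.25 0.0375 [236.5 215.4]
```

View pics/f3.png

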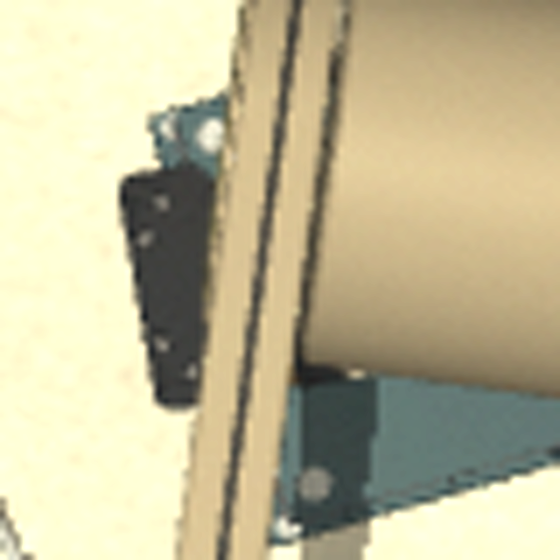

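Run:
```python
from h import *
b=load("scene2"); a=np.radians(-79.7); Z=np.array([np.cos(a),np.sin(a),0]);Y=np.array([-Z[1],Z[0],0])
o=np.array([.5349,-.0234,0])
im=b["frame"][85:185,165:285,::-1]; im=cv2.convertScaleAbs(cv2.resize(im,None,fx=6.5,fy=6,interpolation=cv2.INTER_CUBIC),alpha=1.6,beta=20)
for z,col in((.129,(0,255,255)),(.2135,(0,255,0)),(.25,(255,0,255))):
  for i in(-1,1):
   for j in(-1,1):
    w=(.094,.0375) if z>.2 else (.021+.004,.0075)
    p=(proj(b,o+i*Z*w[0]+j*Y*w[1]+[0,0,z])-[165,85]+.5)*[6.5,6]; cv2.circle(im,tuple(int(v) for v in p),4,col,-1)
cv2.imwrite("pics/f4.png",im)
```

```text
(no output)
```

View pics/f4.png

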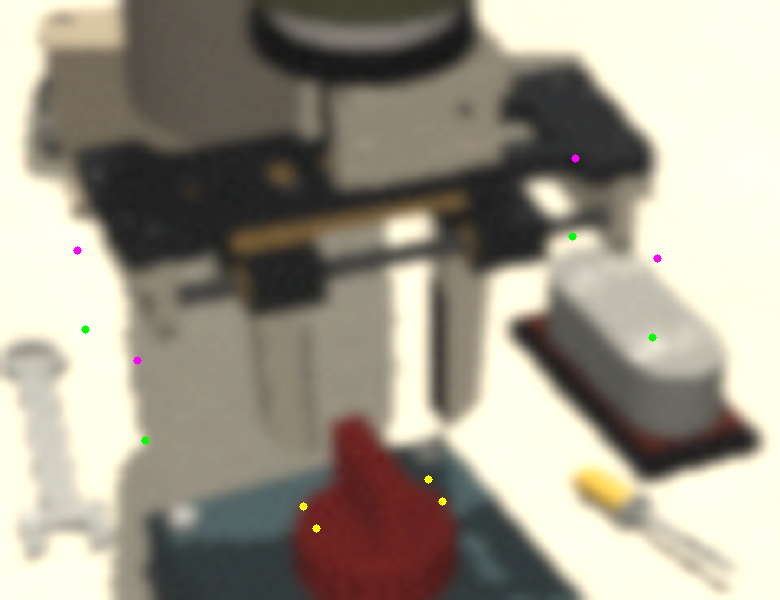

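Request:
jog_arm([
  [0,0,0,0,0,0,1],
  [0,0,0,0,0,0,1],
  [0,0,0,0,0,0,1],
  [0,0,0,0,0,0,1],
], squeeze=8)

```text
t: 3.18
tool_pos: [0.5348, -0.0233, 0.1296]
orientation: [1.075, 1.286, -1.075]
force: [0.1, -0.5, -0.1]
opening: 0.0024
```

```bash
python3 go.py;python3 snap.py 3;python3 - <<'E'
from h import *
b=load("scene3")
im=b["frame"][85:185,165:285,::-1]; cv2.imwrite("pics/f5.png",cv2.convertScaleAbs(cv2.resize(im,None,fx=6.5,fy=6,interpolation=cv2.INTER_CUBIC),alpha=1.6,beta=20))
E
```

```text
t 3.17 tcp [ 0.5348 -0.0233  0.1296] yaw -79.67 tilt 0.17 q6 1.253 F [ 0.1 -0.5 -0.1] M [ 0.03  0.2  -0.05] open 0.0024
```

View pics/f5.png

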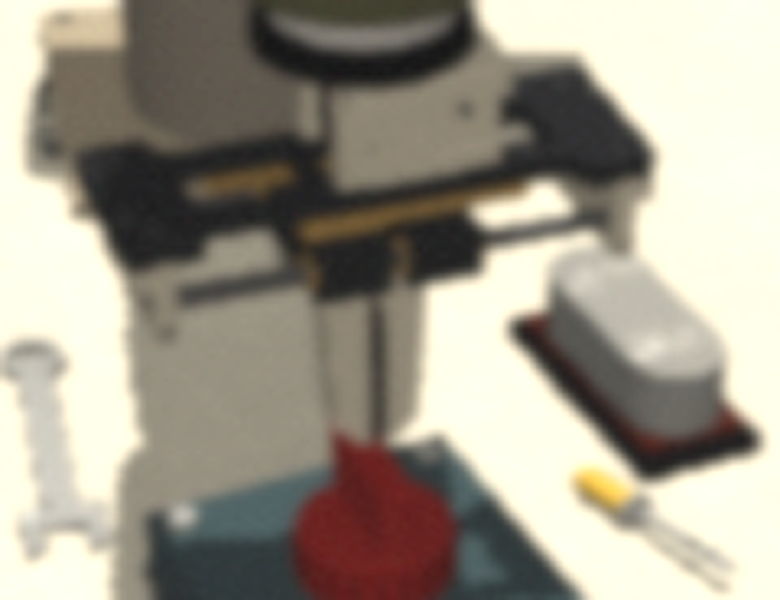

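```bash
python3 - <<'E'
from h import *
b=load("scene3")
for z in (.13,.15,.155,.16,.165,.17,.175): print(z,proj(b,(.5349,-.0233,z)).round(1),proj(b,(.5424,-.022,z)).round(1))
print("bar top far end",proj(b,(.507,-.028,.155)),"near end",proj(b,(.561,-.0185,.155)))
E
python3 go.py
```

```text
0.13 [222.  168.2] [223. 170.]
0.15 [221.8 161.7] [222.9 163.5]
0.155 [221.8 160.1] [222.8 161.9]
0.16 [221.8 158.4] [222.8 160.2]
0.165 [221.7 156.7] [222.8 158.6]
0.17 [221.7 155.1] [222.8 156.9]
0.175 [221.7 153.4] [222.7 155.2]
bar top far end [218.06982965 153.38083974] near end [225.59078042 166.51174121]
t 3.27 tcp [ 0.5348 -0.0233  0.1295] yaw -79.67 tilt 0.17 q6 1.253 F [-0.8  1.3  0.6] M [0.02 0.16 0.02] open 0.0006
```

Run:
```python
from h import *
b=load("scene0")
for z in(.18,.2,.216,.25): print(z,proj(b,(.1597,.5777,z)).round(1))
cv2.imwrite("pics/f6.png",cv2.convertScaleAbs(cv2.resize(b["frame"][0:70,350:470,::-1],None,fx=6,fy=6,interpolation=cv2.INTER_CUBIC),alpha=1.5,beta=20))
```

```text
0.18 [389.5  62. ]
0.2 [390.9  56. ]
0.216 [392.1  51.2]
0.25 [394.6  40.7]
```

View pics/f6.png

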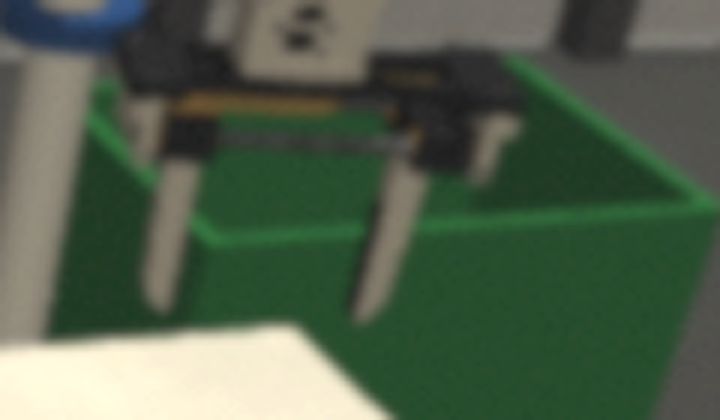

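Request:
jog_arm([
  [0,0,0,0,0,0,0.5],
  [0,0,0,0,0,0,0.5],
  [0,0,0,0,0,0,0.5],
  [0,0,0,0,0,0,0.5],
  [1.5,0,0,0,0,0,0.5],
])

```text
t: 3.9
tool_pos: [0.536, -0.0235, 0.1153]
orientation: [1.076, 1.284, -1.073]
force: [0.7, -0.3, 0.1]
opening: 0.0444
```

```bash
python3 go.py 0.533 -0.023 0.094 -79.7
```

```text
t 3.90 tcp [ 0.536  -0.0235  0.1153] yaw -79.67 tilt 0.32 q6 1.253 F [ 0.7 -0.3  0.1] M [-0.05  0.12  0.02] open 0.0444
shift cm [ 2.13 -0.3  -0.11] turn deg [ 0.03  0.18 -0.27]
```

Request:
jog_arm([
  [1.0,-0.2,0,0,0.2,-0.3,0.5],
  [2.1,-0.2,0,0,0.2,-0.3,0.5],
  [2.1,-0.2,0,0,0.2,-0.3,0.5],
])

```text
t: 4.28
tool_pos: [0.533, -0.0238, 0.0927]
orientation: [1.075, 1.292, -1.077]
force: [0.5, -0.2, 0.1]
opening: 0.0466
```

```bash
python3 go.py 0.533 -0.023 0.094 -79.7;python3 snap.py 4;python3 - <<'E'
from h import *
b=load("scene4")
im=b["frame"][105:195,165:285,::-1]; cv2.imwrite("pics/f7.png",cv2.convertScaleAbs(cv2.resize(im,None,fx=6.5,fy=6.5,interpolation=cv2.INTER_CUBIC),alpha=1.6,beta=20))
E
```

```text
t 4.28 tcp [ 0.533  -0.0238  0.0927] yaw -79.68 tilt 0.19 q6 1.250 F [ 0.5 -0.2  0.1] M [0.03 0.17 0.  ] open 0.0466
shift cm [-0.13  0.01 -0.08] turn deg [ 0.02 -0.07  0.18]
```

View pics/f7.png

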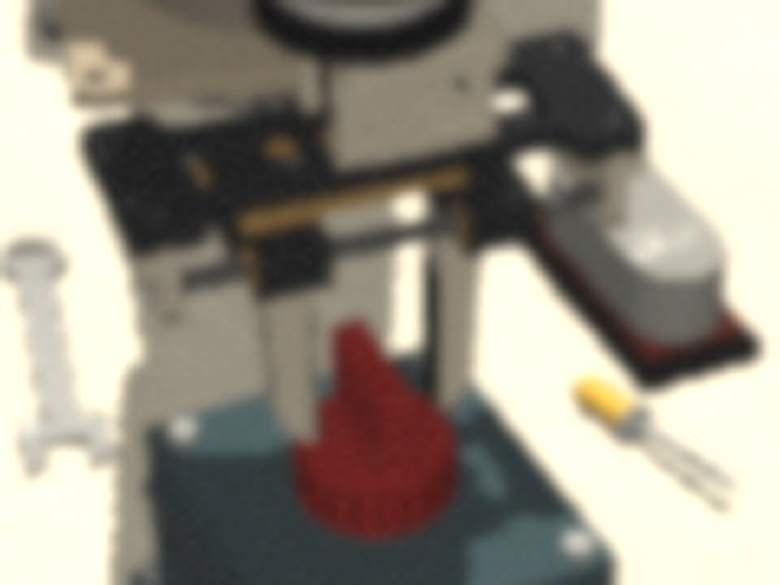

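Request:
jog_arm([
  [0,0,0,0,0,0,1],
  [0,0,0,0,0,0,1],
  [0,0,0,0,0,0,1],
  [0,0,0,0,0,0,1],
], squeeze=10)

```text
t: 4.88
tool_pos: [0.5342, -0.0238, 0.0944]
orientation: [1.076, 1.29, -1.076]
force: [-0.5, 1.4, 0.4]
opening: 0.0134
```

```bash
python3 go.py
```

```text
t 4.88 tcp [ 0.5342 -0.0238  0.0944] yaw -79.67 tilt 0.05 q6 1.250 F [-0.5  1.4  0.4] M [0.07 0.18 0.01] open 0.0134
```

Request:
jog_arm([
  [-0.04,0,0,-10,0,0,1],
  [-0.09,0,0,-20,0,0,1],
  [-0.13,0,0,-30,0,0,1],
  [-0.17,0,0,-40,0,0,1],
  [-0.22,0,0,-50,0,0,1],
], squeeze=20)

```text
t: 5.5
tool_pos: [0.5337, -0.0237, 0.096]
orientation: [0.402, 1.535, -0.401]
force: [0.2, -0.3, -2.1]
opening: 0.0138
```

```bash
python3 go.py
```

```text
t 5.50 tcp [ 0.5337 -0.0237  0.096 ] yaw -29.34 tilt 0.11 q6 0.371 F [ 0.2 -0.3 -2.1] M [-0.07  0.14  0.04] open 0.0138
```

Request:
jog_arm([
  [-0.06,0,0,-10,0,0,1],
  [-0.11,0,0,-20,0,0,1],
  [-0.16,0,0,-30,0,0,1],
  [-0.2,0,0,-40,0,0,1],
  [-0.25,0,0,-50,0,0,1],
])

```text
t: 6.12
tool_pos: [0.5333, -0.0237, 0.098]
orientation: [-0.287, 1.554, 0.288]
force: [0.9, -0.1, -2.5]
opening: 0.0139
```

```bash
python3 go.py
```

```text
t 6.12 tcp [ 0.5333 -0.0237  0.098 ] yaw 20.99 tilt 0.16 q6 -0.507 F [ 0.9 -0.1 -2.5] M [-0.11 -0.14 -0.04] open 0.0139
```

Request:
jog_arm([
  [-0.06,0,0,-10,0,0,1],
  [-0.11,0,0,-20,0,0,1],
  [-0.16,0,0,-30,0,0,1],
  [-0.21,0,0,-40,0,0,1],
  [-0.26,0,0,-50,0,0,1],
])

```text
t: 6.75
tool_pos: [0.5332, -0.0235, 0.1002]
orientation: [-0.964, 1.348, 0.968]
force: [1.6, 0.8, -3.2]
opening: 0.0138
```

```bash
python3 go.py
```

```text
t 6.75 tcp [ 0.5332 -0.0235  0.1002] yaw 71.32 tilt 0.18 q6 -1.385 F [ 1.6  0.8 -3.2] M [ 0.14 -0.21  0.  ] open 0.0138
```

Request:
jog_arm([
  [-0.06,0,0,-10,0,0,1],
  [-0.11,0,0,-20,0,0,1],
  [-0.16,0,0,-30,0,0,1],
  [-0.21,0,0,-40,0,0,1],
  [-0.26,0,0,-50,0,0,1],
])

```text
t: 7.38
tool_pos: [0.5333, -0.0236, 0.1025]
orientation: [-1.601, 0.896, 1.606]
force: [1.6, 0.1, -2.6]
opening: 0.0138
```

Request:
jog_arm([
  [-0.05,0,0,-9,0,0,1],
  [-0.08,0,0,-17,0,0,1],
  [-0.08,0,0,-17,0,0,1],
])

```text
t: 7.75
tool_pos: [0.5332, -0.0233, 0.103]
orientation: [-1.798, 0.68, 1.804]
force: [0.7, 1.9, -1.9]
opening: 0.0136
```

```bash
python3 go.py
```

```text
t 7.75 tcp [ 0.5332 -0.0233  0.103 ] yaw 138.60 tilt 0.19 q6 -2.560 F [ 0.7  1.9 -1.9] M [ 0.47 -0.14 -0.01] open 0.0136
```

Request:
jog_arm([
  [-0.3,0,0,0,0,0,1],
  [-0.7,0,0,0,0,0,1],
])

```text
t: 8.0
tool_pos: [0.5328, -0.0231, 0.1097]
orientation: [-1.796, 0.682, 1.804]
force: [0.0, 1.2, -5.0]
opening: 0.0137
```

Request:
jog_arm([
  [-0.4,0,0,0,0,0,1],
  [-0.8,0,0,0,0,0,1],
])

```text
t: 8.25
tool_pos: [0.5328, -0.0234, 0.1182]
orientation: [-1.796, 0.683, 1.804]
force: [0.2, -0.4, -2.9]
opening: 0.0139
```

```bash
python3 go.py
```

```text
t 8.25 tcp [ 0.5328 -0.0234  0.1182] yaw 138.46 tilt 0.24 q6 -2.557 F [ 0.2 -0.4 -2.9] M [ 0.05  0.06 -0.  ] open 0.0139
```

```bash
python3 go.py .5328 -.0234 .165 138; python3 go.py 0.4645 -0.2546 0.165 60
```

```text
t 8.25 tcp [ 0.5328 -0.0234  0.1182] yaw 138.46 tilt 0.24 q6 -2.557 F [ 0.2 -0.4 -2.9] M [ 0.05  0.06 -0.  ] open 0.0139
shift cm [-4.68  0.01  0.02] turn deg [ 0.47  0.22 -0.1 ]
t 8.25 tcp [ 0.5328 -0.0234  0.1182] yaw 138.46 tilt 0.24 q6 -2.557 F [ 0.2 -0.4 -2.9] M [ 0.05  0.06 -0.  ] open 0.0139
shift cm [ -4.69  21.84 -10.2 ] turn deg [78.47  0.12 -0.23]
```

Request:
jog_arm([
  [-2,0,0,0,0,0,1],
  [-4.5,0,0,0,0,0,1],
  [-4.5,0,0,5,0,0,1],
])

```text
t: 8.62
tool_pos: [0.5347, -0.0239, 0.1663]
orientation: [-1.741, 0.75, 1.74]
force: [0.5, 0.1, -2.8]
opening: 0.0141
```

```bash
python3 go.py 0.4645 -0.2546 0.16 60; python3 snap.py 5
```

```text
t 8.62 tcp [ 0.5347 -0.0239  0.1663] yaw 133.35 tilt 0.05 q6 -2.468 F [ 0.5  0.1 -2.8] M [0.08 0.   0.04] open 0.0141
shift cm [  0.62  20.95 -11.96] turn deg [7.335e+01 2.000e-02 4.000e-02]
```

View pics/scene5.png

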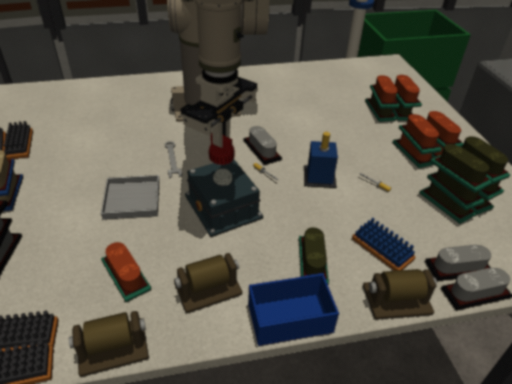

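Request:
jog_arm([
  [0,2,-1,10,0,0,1],
  [0,5,-3,20,0,0,1],
  [0,9,-5,30,0,0,1],
  [0,13,-7.4,40,0,0,1],
  [0,17,-9.7,50,0,0,1],
])

```text
t: 9.35
tool_pos: [0.4755, -0.2122, 0.1637]
orientation: [-1.119, 1.265, 1.124]
force: [0.1, 0.3, -2.8]
opening: 0.0136
```

```bash
python3 go.py 0.4645 -0.2546 0.06 60
```

```text
t 9.35 tcp [ 0.4755 -0.2122  0.1637] yaw 83.17 tilt 0.20 q6 -1.969 F [ 0.1  0.3 -2.8] M [-0.03 -0.01 -0.05] open 0.0136
shift cm [10.37  0.56 -4.35] turn deg [23.17 -0.   -0.2 ]
```

Request:
jog_arm([
  [2,0.5,-4.3,10,0,0,1],
  [6,0.5,-4.3,20,0,0,1],
  [10,0.5,-4.3,23,0,0,1],
  [10,0.5,-4.3,23,0,0,1],
])

```text
t: 9.85
tool_pos: [0.4617, -0.2522, 0.0597]
orientation: [-0.811, 1.417, 0.828]
force: [-0.8, 0.3, -2.4]
opening: 0.0138
```

```bash
python3 go.py 0.4645 -0.2546 0.008 60; python3 snap.py 6
python3 - <<'E'
from h import *
b=load("scene6")
cv2.imwrite("pics/f8.png",cv2.resize(b["frame"][110:230,70:210,::-1],None,fx=5,fy=5,interpolation=cv2.INTER_CUBIC))
E
```

```text
t 9.85 tcp [ 0.4617 -0.2522  0.0597] yaw 60.26 tilt 0.68 q6 -1.648 F [-0.8  0.3 -2.4] M [-0.03  0.01 -0.01] open 0.0138
shift cm [ 5.17 -0.42 -0.07] turn deg [ 0.26 -0.01 -0.68]
```

View pics/f8.png

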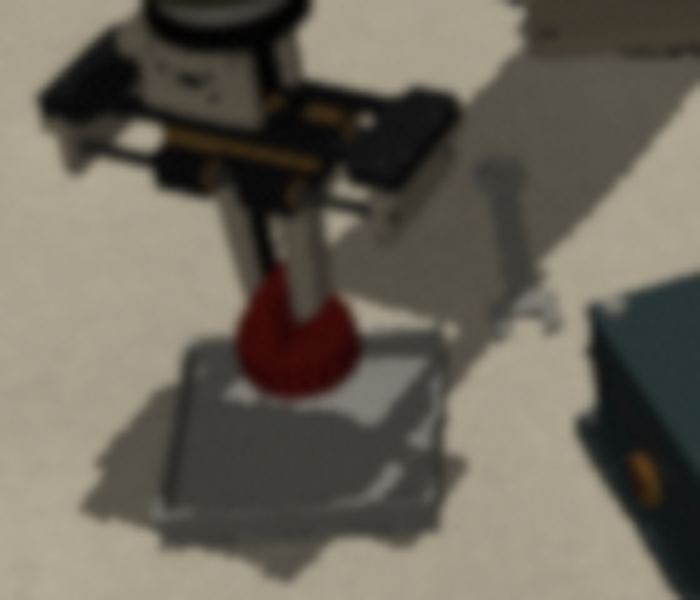

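Request:
jog_arm([
  [2.5,-0.4,0,0,0,-0.6,1],
  [4.7,-0.4,0,0,0,-0.6,1],
  [4.9,-0.4,0,0,0,-0.6,1],
])

```text
t: 10.32
tool_pos: [0.4688, -0.256, 0.0162]
orientation: [-0.826, 1.407, 0.815]
force: [0.2, 0.1, -2.7]
opening: 0.0143
```

```bash
python3 go.py 0.4645 -0.2546 0.004 60
```

```text
t 10.32 tcp [ 0.4688 -0.256   0.0162] yaw 60.41 tilt 0.40 q6 -1.650 F [ 0.2  0.1 -2.7] M [ 0.03 -0.01  0.02] open 0.0143
shift cm [ 1.21  0.45 -0.08] turn deg [ 0.41 -0.05  0.39]
```

Request:
jog_arm([
  [0.5,0.2,0,0,0,0.3,1],
  [0.8,0.2,0,0,0,0.3,1],
  [0.8,0.2,0,0,0,0.3,1],
])

```text
t: 10.7
tool_pos: [0.4674, -0.2553, 0.0087]
orientation: [-0.823, 1.41, 0.819]
force: [-1.0, -0.4, -2.9]
opening: 0.0137
```

Request:
jog_arm([
  [0.2,0,0,0,0,0,1],
  [0.2,0,0,0,0,0,1],
])

```text
t: 10.95
tool_pos: [0.4674, -0.2553, 0.0067]
orientation: [-0.823, 1.41, 0.819]
force: [0.4, 0.7, -3.2]
opening: 0.014
```

```bash
python3 go.py 0.4645 -0.2546 0.004 60
```

```text
t 10.95 tcp [ 0.4674 -0.2553  0.0067] yaw 60.42 tilt 0.14 q6 -1.650 F [ 0.4  0.7 -3.2] M [-0.01 -0.02  0.04] open 0.0140
shift cm [ 0.27  0.29 -0.08] turn deg [ 0.42 -0.05  0.14]
```

Request:
jog_arm([
  [0.1,0,0,0,0,0,1],
  [0.2,0,0,0,0,0,1],
  [0.2,0,0,0,0,0,1],
])

```text
t: 11.32
tool_pos: [0.4673, -0.2552, 0.0046]
orientation: [-0.823, 1.41, 0.819]
force: [0.2, 0.5, -2.5]
opening: 0.014
```

Request:
jog_arm([
  [0.1,0,0,0,0,0,1],
  [0.1,0,0,0,0,0,1],
])

```text
t: 11.58
tool_pos: [0.4675, -0.2555, 0.0044]
orientation: [-0.823, 1.41, 0.819]
force: [-3.7, 1.4, 5.1]
opening: 0.014
```

Request:
jog_arm([
  [0,0,0,0,0,0,0.6],
  [0,0,0,0,0,0,0.5],
  [0,0,0,0,0,0,0.5],
  [0,0,0,0,0,0,0.5],
])

```text
t: 12.08
tool_pos: [0.4675, -0.2554, 0.0043]
orientation: [-0.823, 1.41, 0.819]
force: [0.4, -0.4, -0.7]
opening: 0.0457
```

```bash
python3 go.py 0.4645 -0.2546 0.15 60
```

```text
t 12.07 tcp [ 0.4675 -0.2554  0.0043] yaw 60.43 tilt 0.15 q6 -1.650 F [ 0.4 -0.4 -0.7] M [-0.05 -0.   -0.03] open 0.0457
shift cm [-14.57   0.27  -0.09] turn deg [ 0.43 -0.05  0.14]
```

Request:
jog_arm([
  [-3,0,0,0,0,0,0.5],
  [-8,0,0,0,0,0,0.5],
  [-14,0,0,0,0,0,0.5],
  [-18,0,0,0,0,0,0.5],
])

```text
t: 12.58
tool_pos: [0.468, -0.2555, 0.1877]
orientation: [-0.825, 1.408, 0.817]
force: [0.5, 0.0, -0.5]
opening: 0.0464
```

```bash
python3 go.py 0.461 0.265 0.18 70
```

```text
t 12.57 tcp [ 0.468  -0.2555  0.1877] yaw 60.43 tilt 0.33 q6 -1.650 F [ 0.5  0.  -0.5] M [-0.06  0.02  0.01] open 0.0464
shift cm [ 0.56 26.3  44.93] turn deg [-9.57 -0.1   0.32]
```

Request:
jog_arm([
  [0.5,26.3,44.9,-9.6,0,0,0.5],
  [0.5,26.3,44.9,-9.6,0,0,0.5],
  [0.5,26.3,44.9,-9.6,0,0,0.5],
  [0.5,26.3,44.9,-9.6,0,0,0.5],
  [0.5,26.3,44.9,-9.6,0,0,0.5],
])

```text
t: 13.2
tool_pos: [0.4631, 0.0593, 0.1823]
orientation: [-0.953, 1.352, 0.943]
force: [0.6, 0.2, -0.3]
opening: 0.0466
```

Request:
jog_arm([
  [0,0,0,0,0,0,0.5],
])

```text
t: 13.32
tool_pos: [0.4626, 0.0633, 0.1824]
orientation: [-0.957, 1.349, 0.948]
force: [0.2, 0.4, -0.1]
opening: 0.0467
```

```bash
python3 go.py 0.461 0.265 0.18 70
```

```text
t 13.32 tcp [0.4626 0.0633 0.1824] yaw 70.37 tilt 0.35 q6 -1.199 F [ 0.2  0.4 -0.1] M [-0.01 -0.01 -0.02] open 0.0467
shift cm [ 0.18  6.93 18.95] turn deg [ 0.37 -0.05  0.34]
```

Request:
jog_arm([
  [0.2,6.9,18.9,0.3,0,0.3,0.5],
  [0.2,6.9,18.9,0.3,0,0.3,0.5],
  [0.2,6.9,18.9,0.3,0,0.3,0.5],
  [0.2,6.9,18.9,0.3,0,0.3,0.5],
  [0.2,6.9,18.9,0.3,0,0.3,0.5],
])

```text
t: 13.95
tool_pos: [0.4612, 0.2641, 0.1794]
orientation: [-0.952, 1.355, 0.949]
force: [0.4, -0.5, -0.4]
opening: 0.0465
```

```bash
python3 go.py 0.461 0.265 0.08 70; python3 snap.py 7
python3 - <<'E'
from h import *
b=load("scene7");t=load("top7")
cv2.imwrite("pics/f9.png",np.hstack([cv2.resize(b["frame"][95:195,270:370,::-1],None,fx=4,fy=4,interpolation=cv2.INTER_CUBIC),cv2.resize(t["frame"][180:280,240:340,::-1],None,fx=4,fy=4,interpolation=cv2.INTER_CUBIC)]))
cv2.imwrite("pics/f10.png",np.hstack([cv2.resize(b["frame"][150:230,180:270,::-1],None,fx=4.4,fy=5,interpolation=cv2.INTER_CUBIC),cv2.resize(b["frame"][150:230,90:180,::-1],None,fx=4.4,fy=5,interpolation=cv2.INTER_CUBIC)]))
E
```

```text
t 13.95 tcp [0.4612 0.2641 0.1794] yaw 70.14 tilt 0.11 q6 -0.799 F [ 0.4 -0.5 -0.4] M [-0.03 -0.05  0.03] open 0.0465
shift cm [9.94 0.06 0.09] turn deg [ 0.14 -0.11  0.03]
```

View pics/f9.png

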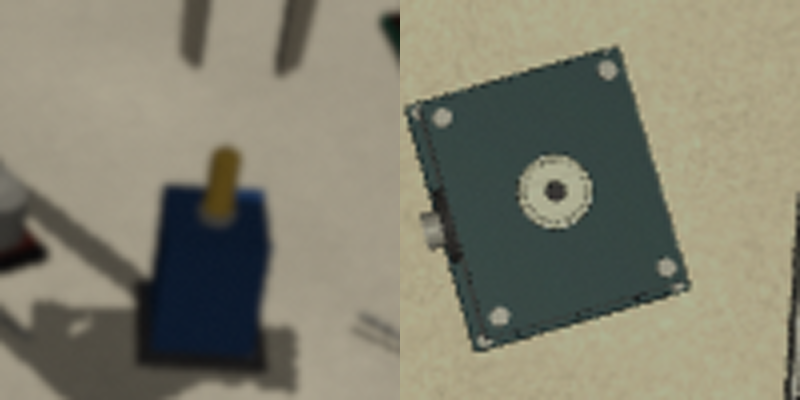

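View pics/f10.png

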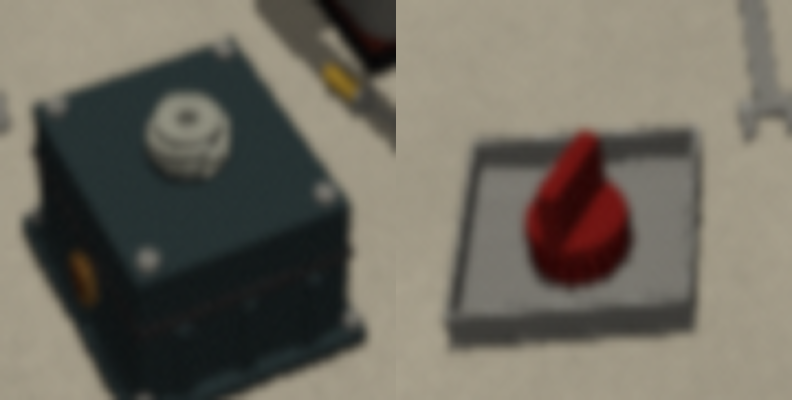

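View pics/top7.png

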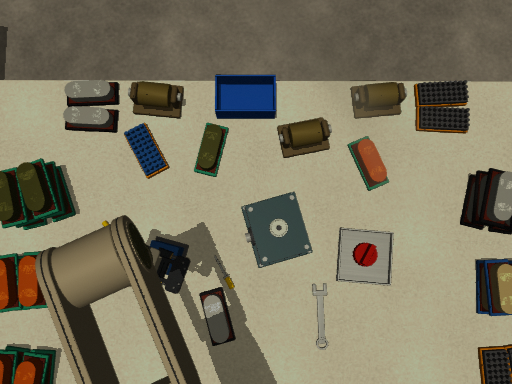

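Run:
```python
from h import *
s,t=load("scene7"),load("top7")
print("port top",onz(t,(278.6,227.1),.115),"scene",onz(s,(222.1,173.0),.115),"tri",tri(t,(278.6,227.1),s,(222.1,173.0)))
for z in(.2,.21,.215,.22,.23): print(z,proj(s,(.4612,.2641,z)).round(1))
# scene gauge: handle top centre crop (228,152), flange (218,215)
for p,z in(((228,152),.151),((218,214),.106)): print(onz(s,(270+p[0]/4-.4,95+p[1]/4-.4),z))
```

```text
port top [ 0.53506445 -0.02329843  0.115     ] scene [ 0.53521278 -0.02327363  0.115     ] tri [ 0.53507365 -0.02328017  0.11488994]
0.2 [327.9 116.5]
0.21 [328.4 113.2]
0.215 [328.7 111.5]
0.22 [329.  109.8]
0.23 [329.5 106.4]
[0.46235558 0.26721916 0.151     ]
[0.46921263 0.26418393 0.106     ]
```

Request:
jog_arm([
  [4,0,0.1,0,0,0,0.5],
  [8,0,0.1,0,0,0,0.5],
  [9.9,0,0.1,0,0,0,0.5],
  [9.9,0,0.1,0,0,0,0.5],
])

```text
t: 14.55
tool_pos: [0.4612, 0.262, 0.0796]
orientation: [-0.949, 1.359, 0.947]
force: [0.2, 0.0, 0.1]
opening: 0.0464
```

```bash
python3 go.py 0.462 0.265 0.079 70; python3 snap.py 8
python3 - <<'E'
from h import *
b=load("scene8")
cv2.imwrite("pics/f11.png",cv2.convertScaleAbs(cv2.resize(b["frame"][90:190,270:380,::-1],None,fx=6,fy=6,interpolation=cv2.INTER_CUBIC),alpha=1.5,beta=10))
E
```

```text
t 14.55 tcp [0.4612 0.262  0.0796] yaw 69.92 tilt 0.22 q6 -0.798 F [0.2 0.  0.1] M [-0.05 -0.02  0.03] open 0.0464
shift cm [0.06 0.03 0.31] turn deg [-0.08 -0.22 -0.05]
```

View pics/f11.png

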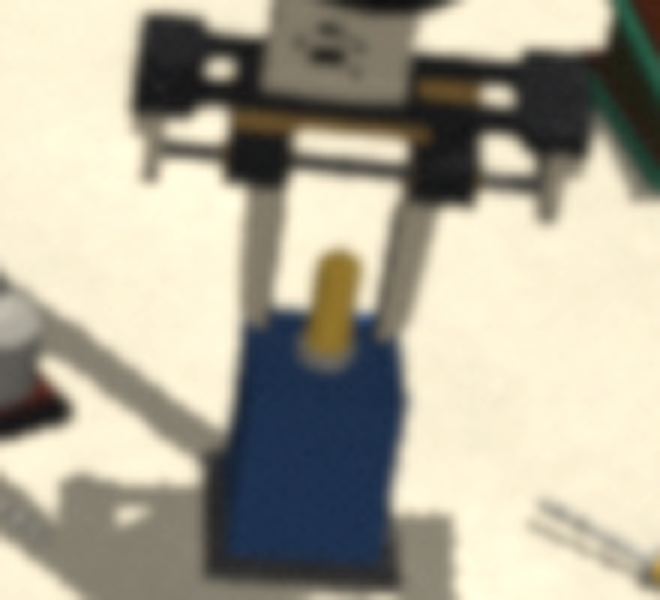

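Request:
jog_arm([
  [0,0,0.3,0,0,0,0.7],
  [0,0,0.3,0,0,0,1],
  [0,0,0.3,0,0,0,1],
  [0,0,0.3,0,0,0,1],
], squeeze=6)

```text
t: 15.15
tool_pos: [0.4643, 0.2663, 0.0827]
orientation: [-0.95, 1.353, 0.946]
force: [-0.2, -1.0, 3.8]
opening: 0.0197
```

```bash
python3 go.py 0.462 0.265 0.079 70; python3 snap.py 9
python3 - <<'E'
from h import *
b=load("scene9")
cv2.imwrite("pics/f12.png",cv2.convertScaleAbs(cv2.resize(b["frame"][90:190,270:380,::-1],None,fx=6,fy=6,interpolation=cv2.INTER_CUBIC),alpha=1.5,beta=10))
E
```

```text
t 15.15 tcp [0.4643 0.2663 0.0827] yaw 69.97 tilt 0.17 q6 -0.794 F [-0.2 -1.   3.8] M [-0.17  0.14  0.  ] open 0.0197
shift cm [ 0.37  0.17 -0.2 ] turn deg [-0.03 -0.01  0.17]
```

View pics/f12.png

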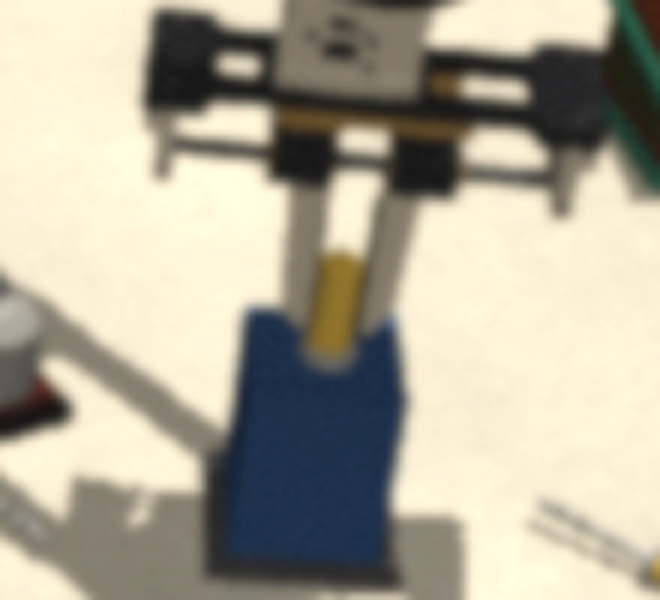

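Request:
jog_arm([
  [-0.1,0,0,0,0,0,1],
  [-2,0,0,0,0,0,1],
  [-5,0,0,0,0,0,1],
  [-9,0,0,0,0,0,1],
  [-12.8,0,0,0,0,0,1],
], squeeze=25)

```text
t: 15.88
tool_pos: [0.4639, 0.2664, 0.2131]
orientation: [-0.95, 1.352, 0.946]
force: [-0.1, 0.9, -1.1]
opening: 0.0197
```

```bash
python3 go.py .534 -.0235 .212 70; python3 snap.py 10
python3 - <<'E'
from h import *
b=load("scene10")
cv2.imwrite("pics/f13.png",cv2.convertScaleAbs(cv2.resize(b["frame"][60:170,270:380,::-1],None,fx=5,fy=5,interpolation=cv2.INTER_CUBIC),alpha=1.5,beta=10))
E
```

```text
t 15.88 tcp [0.4639 0.2664 0.2131] yaw 69.97 tilt 0.19 q6 -0.794 F [-0.1  0.9 -1.1] M [-0.04 -0.02 -0.01] open 0.0197
shift cm [  0.16 -16.52 -24.84] turn deg [-0.03  0.03  0.19]
```

View pics/f13.png

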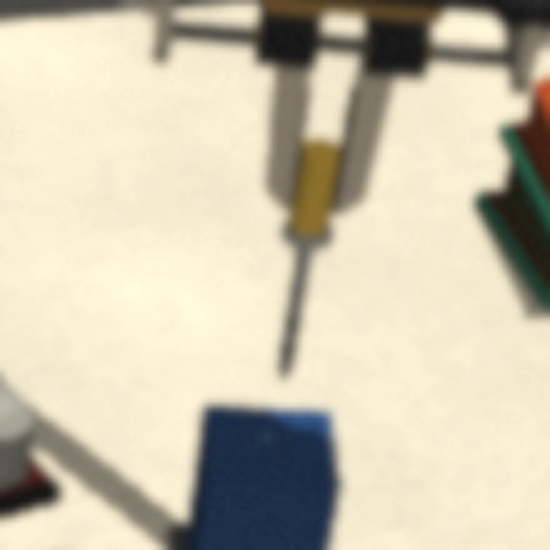

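Run:
```python
from h import *
s=load("scene10")
for p,z in(((285,376),.1454),((306.5,240),.2314),((320,145),.2814)): print(onz(s,(270+p[0]/5-.4,60+p[1]/5-.4),z).round(4))
```

```text
[0.4644 0.2673 0.1454]
[0.4697 0.2646 0.2314]
[0.4643 0.266  0.2814]
```

Request:
jog_arm([
  [0.1,-3,-5,0,0,0,1],
  [0.1,-6.5,-10,0,0,0,1],
  [0.1,-10,-15,0,0,0,1],
  [0.1,-13.3,-20,0,0,0,1],
  [0.1,-16.5,-24.8,0,0,0,1],
])

```text
t: 16.6
tool_pos: [0.5365, -0.0237, 0.216]
orientation: [-0.949, 1.344, 0.943]
force: [0.1, -0.0, -1.2]
opening: 0.0193
```

Request:
jog_arm([
  [0,0,0,0,0,0,1],
])

```text
t: 16.73
tool_pos: [0.5364, -0.0274, 0.2152]
orientation: [-0.946, 1.347, 0.94]
force: [0.1, 0.7, -2.8]
opening: 0.0195
```

```bash
python3 go.py .5345 -.0235 .19 70
```

```text
t 16.73 tcp [ 0.5364 -0.0274  0.2152] yaw 69.67 tilt 0.56 q6 -1.365 F [ 0.1  0.7 -2.8] M [ 0.01 -0.01 -0.01] open 0.0195
shift cm [2.52 0.34 0.29] turn deg [-0.33  0.31  0.47]
```

Request:
jog_arm([
  [1,0.3,0.3,-0.3,0.3,0.4,1],
  [2.3,0.3,0.3,-0.3,0.3,0.4,1],
  [2.3,0.3,0.3,-0.3,0.3,0.4,1],
])

```text
t: 17.1
tool_pos: [0.5335, -0.022, 0.1899]
orientation: [-0.948, 1.356, 0.951]
force: [-1.1, 0.1, -1.6]
opening: 0.0193
```

```bash
python3 go.py .5345 -.0235 .19 70; python3 snap.py 11
python3 - <<'E'
from h import *
b=load("scene11")
cv2.imwrite("pics/f14.png",cv2.convertScaleAbs(cv2.resize(b["frame"][110:210,175:275,::-1],None,fx=6,fy=6,interpolation=cv2.INTER_CUBIC),alpha=1.5,beta=10))
E
```

```text
t 17.10 tcp [ 0.5335 -0.022   0.1899] yaw 70.09 tilt 0.14 q6 -1.361 F [-1.1  0.1 -1.6] M [0.04 0.03 0.01] open 0.0193
shift cm [-0.01 -0.15 -0.11] turn deg [ 0.09 -0.02 -0.13]
```

View pics/f14.png

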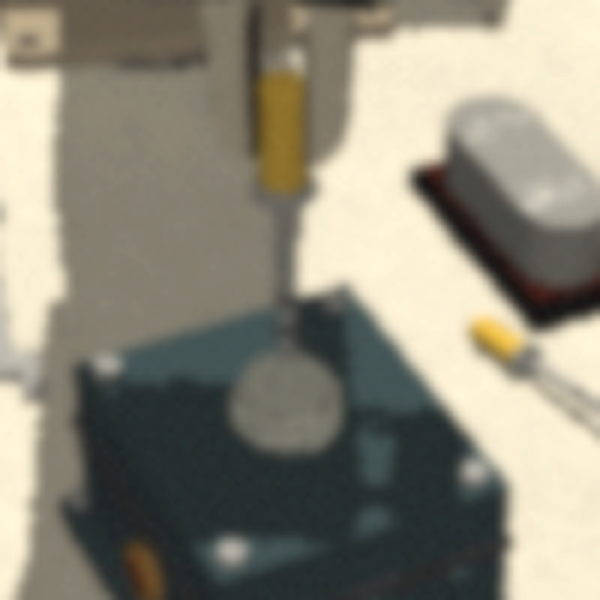

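Run:
```python
from h import *
s=load("scene11")
for z in(.115,.12,.122,.125,.13,.135): print(z,proj(s,(.5335,-.022,z)).round(1),proj(s,(.5345,-.0235,z)).round(1))
for z in (.207,.218): print("flange under",z,proj(s,(.5335,-.022,z)).round(1))
cv2.imwrite("pics/f15.png",cv2.convertScaleAbs(cv2.resize(s["frame"][135:195,195:250,::-1],None,fx=10,fy=10,interpolation=cv2.INTER_CUBIC),alpha=2.2,beta=0))
```

```text
0.115 [222.5 172.5] [222.  172.8]
0.12 [222.5 170.9] [221.9 171.3]
0.122 [222.5 170.3] [221.9 170.6]
0.125 [222.4 169.4] [221.9 169.7]
0.13 [222.4 167.8] [221.9 168.1]
0.135 [222.4 166.2] [221.8 166.5]
flange under 0.207 [221.9 142. ]
flange under 0.218 [221.8 138.1]
```

View pics/f15.png

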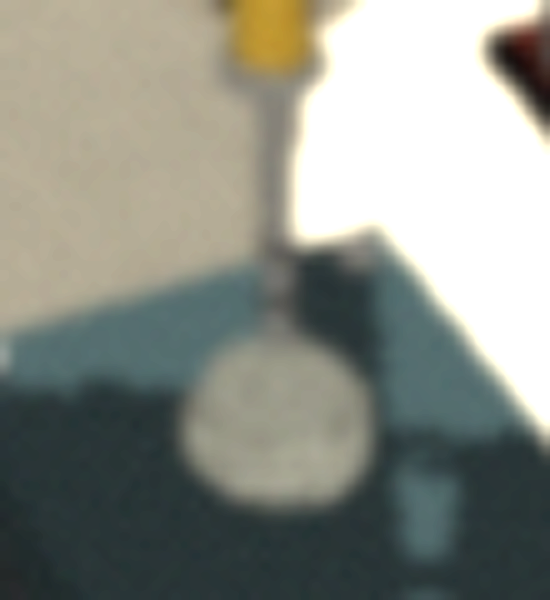

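Request:
jog_arm([
  [0,-0.1,-0.1,0,0,0,1],
  [0.4,-0.1,-0.1,0,0,0,1],
  [0.8,-0.1,-0.1,0,0,0,1],
])

```text
t: 17.58
tool_pos: [0.5352, -0.0238, 0.1837]
orientation: [-0.949, 1.353, 0.949]
force: [-1.1, 0.0, -1.2]
opening: 0.0198
```

```bash
python3 go.py .5342 -.0235 .17 70
```

```text
t 17.57 tcp [ 0.5352 -0.0238  0.1837] yaw 70.06 tilt 0.04 q6 -1.363 F [-1.1  0.  -1.2] M [-0.    0.01  0.  ] open 0.0198
shift cm [ 1.37  0.11 -0.01] turn deg [0.06 0.01 0.04]
```

Request:
jog_arm([
  [0.3,0.05,0,0,0,0,1],
  [0.6,0.05,0,0,0,0,1],
  [0.9,0.05,0,0,0,0,1],
])

```text
t: 17.95
tool_pos: [0.5347, -0.0236, 0.1745]
orientation: [-0.949, 1.353, 0.949]
force: [0.4, -0.6, -1.5]
opening: 0.0195
```

```bash
python3 go.py .5345 -.0235 .16 70
```

```text
t 17.95 tcp [ 0.5347 -0.0236  0.1745] yaw 70.06 tilt 0.04 q6 -1.363 F [ 0.4 -0.6 -1.5] M [0.01 0.03 0.01] open 0.0195
shift cm [1.45 0.03 0.  ] turn deg [0.06 0.01 0.04]
```

Request:
jog_arm([
  [0.5,0,0,0,0,0,1],
  [1.0,0,0,0,0,0,1],
  [1.5,0,0,0,0,0,1],
  [2.0,0,0,0,0,0,1],
])

```text
t: 18.45
tool_pos: [0.5347, -0.0236, 0.1541]
orientation: [-0.949, 1.354, 0.949]
force: [-0.5, 0.3, -1.7]
opening: 0.0193
```

```bash
python3 go.py .5347 -.0236 .11 70; python3 snap.py 12
python3 - <<'E'
from h import *
s=load("scene12")
cv2.imwrite("pics/f16.png",cv2.convertScaleAbs(cv2.resize(s["frame"][125:195,190:260,::-1],None,fx=8,fy=8,interpolation=cv2.INTER_CUBIC),alpha=2,beta=0))
E
```

```text
t 18.45 tcp [ 0.5347 -0.0236  0.1541] yaw 70.06 tilt 0.03 q6 -1.363 F [-0.5  0.3 -1.7] M [-0.04  0.    0.04] open 0.0193
shift cm [4.41 0.   0.  ] turn deg [0.06 0.01 0.03]
```

View pics/f16.png

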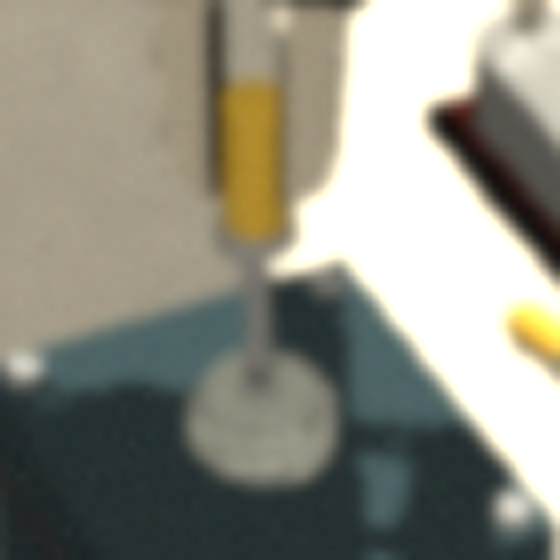

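Request:
jog_arm([
  [0.9,0,0,0,0,0,1],
  [1.8,0,0,0,0,0,1],
  [2.7,0,0,0,0,0,1],
  [3.6,0,0,0,0,0,1],
  [4.4,0,0,0,0,0,1],
])

```text
t: 19.18
tool_pos: [0.5341, -0.0235, 0.1088]
orientation: [-0.949, 1.355, 0.95]
force: [0.2, -0.6, -0.2]
opening: 0.0196
```

```bash
python3 go.py .5347 -.0236 .1 70
```

```text
t 19.18 tcp [ 0.5341 -0.0235  0.1088] yaw 70.06 tilt 0.06 q6 -1.363 F [ 0.2 -0.6 -0.2] M [-0.03  0.02 -0.06] open 0.0196
shift cm [ 0.88 -0.06  0.01] turn deg [ 0.06 -0.01 -0.05]
```

Request:
jog_arm([
  [0.4,0,0,0,0,0,1],
  [0.8,0,0,0,0,0,1],
  [0.9,0,0,0,0,0,1],
])

```text
t: 19.55
tool_pos: [0.534, -0.0235, 0.0996]
orientation: [-0.949, 1.355, 0.95]
force: [0.0, 0.0, -1.0]
opening: 0.0194
```

Request:
jog_arm([
  [0.15,0,0,0,0,0,1],
  [0.15,0,0,0,0,0,1],
])

```text
t: 19.8
tool_pos: [0.5341, -0.0235, 0.0982]
orientation: [-0.949, 1.355, 0.95]
force: [-0.3, 0.2, -1.1]
opening: 0.0196
```

Request:
jog_arm([
  [0.15,0,0,0,0,0,1],
  [0.15,0,0,0,0,0,1],
])

```text
t: 20.05
tool_pos: [0.5344, -0.0236, 0.0977]
orientation: [-0.949, 1.354, 0.949]
force: [-3.1, -0.0, 4.3]
opening: 0.0195
```

Request:
jog_arm([
  [0,0,0,0,0,0,0.75],
  [0,0,0,0,0,0,0.6],
  [0,0,0,0,0,0,0.5],
  [0,0,0,0,0,0,0.5],
])

```text
t: 20.55
tool_pos: [0.5344, -0.0236, 0.0976]
orientation: [-0.949, 1.354, 0.949]
force: [-0.1, -0.2, 0.1]
opening: 0.0456
```

```bash
python3 go.py; python3 snap.py 13
python3 - <<'E'
from h import *
s=load("scene13")
cv2.imwrite("pics/f17.png",cv2.convertScaleAbs(cv2.resize(s["frame"][125:195,190:260,::-1],None,fx=8,fy=8,interpolation=cv2.INTER_CUBIC),alpha=2,beta=0))
E
```

```text
t 20.55 tcp [ 0.5344 -0.0236  0.0976] yaw 70.06 tilt 0.01 q6 -1.363 F [-0.1 -0.2  0.1] M [ 0.   -0.02 -0.05] open 0.0456
```

View pics/f17.png

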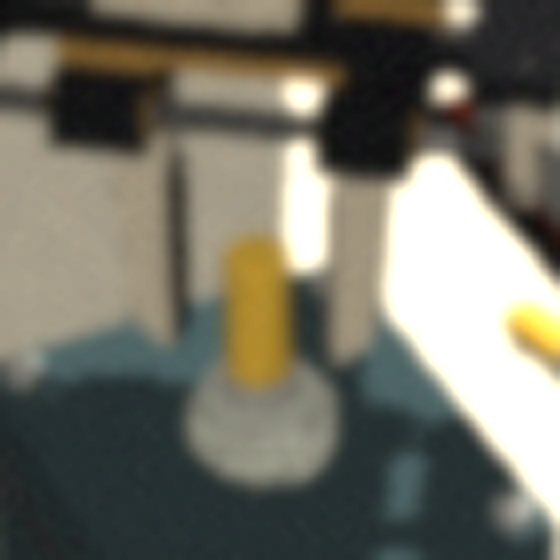

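Seated, fingers clear of the handle. I'll withdraw upwards and back, then check.

Request:
jog_arm([
  [-3,0,0,0,0,0,0.5],
  [-8,0,0,0,0,0,0.5],
  [-13,0,0,0,0,0,0.5],
])

```text
t: 21.02
tool_pos: [0.534, -0.0236, 0.2287]
orientation: [-0.949, 1.355, 0.95]
force: [0.9, -0.5, 0.6]
opening: 0.0467
```

```bash
python3 go.py .36 .2 .24 70
```

```text
t 21.02 tcp [ 0.534  -0.0236  0.2287] yaw 70.06 tilt 0.06 q6 -1.363 F [ 0.9 -0.5  0.6] M [-0.01  0.01  0.02] open 0.0467
shift cm [-1.11 23.98 15.08] turn deg [ 0.06 -0.02 -0.06]
```

Request:
jog_arm([
  [-1,24,15,0,0,0,0.5],
  [-1,24,15,0,0,0,0.5],
  [-1,24,15,0,0,0,0.5],
  [-1,24,15,0,0,0,0.5],
  [-1,24,15,0,0,0,0.5],
])

```text
t: 21.65
tool_pos: [0.3578, 0.2012, 0.2393]
orientation: [-0.95, 1.353, 0.951]
force: [0.6, -0.2, -0.3]
opening: 0.0465
```

```bash
python3 go.py; python3 snap.py 14
python3 - <<'E'
from h import *
s,t=load("scene14"),load("top14")
cv2.imwrite("pics/f18.png",np.vstack([np.hstack([cv2.resize(s["frame"][130:230,180:270,::-1],None,fx=3,fy=3,interpolation=cv2.INTER_CUBIC),cv2.resize(s["frame"][130:230,90:180,::-1],None,fx=3,fy=3,interpolation=cv2.INTER_CUBIC)]),np.hstack([cv2.resize(t["frame"][180:280,235:325,::-1],None,fx=3,fy=3,interpolation=cv2.INTER_CUBIC),cv2.resize(t["frame"][205:305,320:410,::-1],None,fx=3,fy=3,interpolation=cv2.INTER_CUBIC)])]))
for p in((.5345,-.0235,.166),(.5345,-.0235,.121)): print(proj(s,p).round(1),proj(t,p).round(1))
E
```

```text
t 21.65 tcp [0.3578 0.2012 0.2393] yaw 70.17 tilt 0.06 q6 -0.838 F [ 0.6 -0.2 -0.3] M [-0.03 -0.01  0.03] open 0.0465
[221.6 156.3] [279.9 226.4]
[221.9 170.9] [278.8 227.2]
```

View pics/f18.png

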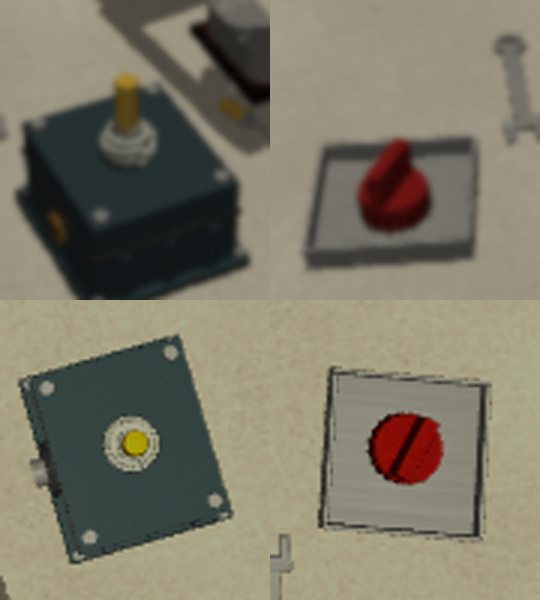

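View pics/top14.png

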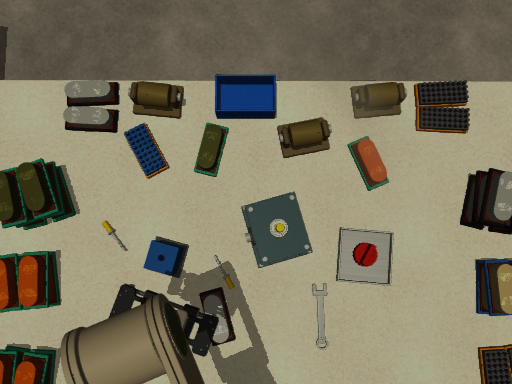

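```bash
python3 -c "
from plant import robot,ticket
print(robot.read_state()['dq'].round(3)); print(ticket.close_job())"
```

```text
[-0.066  0.026 -0.009 -0.028 -0.015 -0.069]
the job is handed in; nothing more can be done
None
```

The job is done and handed in at about 21.7 s, with the arm withdrawn and touching nothing.

**Cap:** I unscrewed the red cap about 218° (3.8 rad) anticlockwise in a single grasp. Vertical force stayed around 3 N while turning. It lifted off with no more than 5 N and was set down right way up on the tray floor. Both cameras show it there with its bar on top.

**Gauge:** I took the large gauge from the blue stand, lowered it into the port and let go. Flange contact came at a reported tool height of 97.7 mm, the height predicted from its seat in the stand. After release both views show it upright, with its top within about 1.5 pixels of where a fully home gauge should appear.

**Bystanders:** The green and orange blocks, the brush block and the roller look unmoved in the last top view.

**What disagreed:**
- **Tool height:** the fingertips were about 33–37 mm higher than the reported tool height. My first closure therefore shut on air above the cap, without touching it. I measured the offset in the scene camera and worked with it from then on.
- **Port position:** camera and arm agreed to about 2 mm.
- **Small look-alike gauges:** the two loose ones, upright in the first picture, were lying down by the second. The arm recorded no contact and one was well away from its path, so I believe they fell over on their own.

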